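# Fit the drip tray under the rinse-water container

## Robot

A 6-joint arm with a two-finger parallel gripper is mounted at the origin on the work surface. World frame = base frame: x ahead of the robot, y to its left, z up, the work surface at z = 0. Lengths are in m, angles in rad, forces in N, time in s.
With the tool pointing down it reaches from about 0.375 to 0.925 m from the base axis. Payload 5.7 kg.
Tool frame: the origin (TCP) lies at the centre of the arm's flange, where the gripper is bolted on; the fingertips stand 173 mm ahead of it and the grasp point (between the pads) lies 155 mm ahead of it; z points along the fingers, y is the line along which they close (so a half turn about z gives the same grasp; the last joint's range is limited). The gripper opens to 85 mm and grips with 20 to 120 N. Pads are 22 mm wide; open, the fingers measure 114 mm over their backs; the gripper's body (76 mm by 85 mm) begins 54 mm behind the grasp point. The pads swing forward as they close: fully open they stand 13 mm farther back than shut.
Start: joints at [-1.439, 0.359, 1.51, -0, 1.272, -0.115], TCP at [0.147, -0.582, 0.405] pointing down, gripper open.
Joint ranges: [-2.97, 2.97], [-1.01, 2.36], [0.21, 2.38], [-0.96, 4.11], [0.2, 2.71], [-2.98, 2.98]. Speed limits (rad/s): [2.39, 2.39, 3.14, 3.14, 3.14, 3.14].

## Interface

Orientations are given as a 3x3 rotation matrix whose columns are the frame's x, y, z axes.
In Python, from rig import bot gives the robot as it stands.
- The arm moves only by the tool apply_moves, never from a script. Its arguments are lists of equal length, an entry for each row: "hand": the finger opening in mm, from 0 to 85.4; "travel": the shift along the tool's x, y, z in units of 0.03 m (1.0 is 0.03 m), a list of three; "spin": the turn about the tool's z in units of 0.08 rad (1.0 is 0.08 rad). A call has 1 to 5 rows; each row shifts and turns the commanded pose from where the row before left it, along the tool's axes as they then stand; what a row does not reach is not made up. A row lasts 1/12 s, in which the tool goes at most 41.7 mm and 7.16 degrees, less where a joint would pass 70% of its speed; a pose out of reach is approached as far as the arm can. A call with a number of a shift or a turn outside -1 to 1 is refused whole. A call with a gripper value outside its range is refused whole. The fingers move at their own pace and stop on an object; "squeeze" is the grip in N (left out, the last holds). Time passes only in rows, so rows that do not move let the fingers close. It gives the time, the measured TCP pose, the force, the opening and the grip force at its end, in the units of the state.
- bot.get_state(): the state, without advancing time (a new reading comes with each control period).
- bot.snapshot(name): name is "scene" or "top" or "wrist"; returns a dict with "color" (420x560x3 uint8, red, green, blue), "camera_matrix" (3x3 intrinsics, pixels), "rvec" (rotation vector, rad) and "tvec" (3), from world to camera coordinates, as OpenCV has them; the wrist camera has in their place "mount" (4x4, takes a point from camera to tool coordinates, whose origin is the TCP and whose axes are the flange's). Camera axes: x right, y down, z forward; pixel columns grow to the right and rows downward; lengths in m; the calibration is good to about 2 mm. A picture is of the moment at which its call begins: read the wrist's pose just before it. There is no depth.
- bot.finish_job(): hands the job in; it is judged then, once.
The state is a dict: "clock": time; "joint_positions": joint angles; "joint_velocities": joint speeds; "joint_torque": joint torques, N m; "position": TCP position; "tcp_rot": TCP orientation; "wrist_force": force on the tool from outside, world axes, zero at the start; "wrist_torque": the same for the moment, N m; "grip_width": opening from 0.0 (shut) to 1.0 (fully open); "finger_force": force on a finger pad.
Only numpy, scipy, OpenCV 4.12 (cv2) and the standard library are available. Lean on these libraries where they do the work, as an engineer would, in place of code of your own. Each camera call takes 0.05 s, during which the arm holds its last target. There are 200 camera calls.

## Task

Fit the drip tray under the rinse-water container: tip the container back on its rear bottom edge until it leans on the steel rail behind it, slide the tray's flat tongue under its raised front, then lower the container gently back down so that it stands upright and squarely on the tongue with its tap over the middle of the pan. Do not lift the container off the bench, keep it in its place, and leave the things around it standing where they are.

Things in the scene. Friction and masses are not known exactly. Their poses are not given: they have to be found in the camera images.
- container: White slim container, loose, 72 deep (x), 130 wide (y), 190 tall, shoulder to 201 mm, 0.5-0.85 kg, centre of mass 100 mm up, so it balances on its rear bottom edge at about 20 degrees; past that it leans stably on the rail at 24-28 degrees, front edge 30 mm up, top over the rail. Origin: centre of the underside; z up its height, -x front (tap side), +x rear (rail side).
- handle_bar (a point): Middle of the blue carrying bar on top of the container: round bar 16 mm in diameter along the container's y, free for 80 mm between its two uprights (12 mm wide), 228 mm above the base, over the middle of the container; 19 mm free between its underside and the shoulder (12 mm over the flat filler cap under its middle).
- tap_outlet (a point): Lower end of the blue tap's spout, on the container's front: 32 mm forward of the front face (68 mm from the container's middle), 32 mm above its base.
- rear_left (a point): Left end (+y) of the container's rear bottom edge, the edge it tips about: at (36, 65, 0) mm in the container's frame.
- rear_right (a point): Right end (-y) of the container's rear bottom edge: at (36, -65, 0) mm in the container's frame.
- rail: Steel sea rail fixed on the bench behind the container: round bar, 16 mm in diameter, 400 mm long along its y, axis 135 mm above the bench, posts at y = +-185 mm. Origin: on the bench below the bar's middle; x points away from the container, whose rear face starts 70-78 mm from the bar's axis, parallel within 3 degrees.
- tray: Steel drip tray, loose, 0.28 kg, flat on the bench left or right of the container. Pan 60 (x) x 130 (y), walls 16 high and 3 thick. Origin: underside, middle of the pan. On its +x side a flat tongue, 3 mm thick, 110 wide, lying on the bench, sticks out 56 mm beyond the wall (x = 30 to 86 mm). On its -x side a grip block.
- tray_grip (a point): On the black grip block on the middle of the tray's front wall: block 10 mm thick (x), 56 mm wide (y), its top 46 mm above the bench. This point: middle of its thickness and width, 36 mm above the bench, at (-33, 0, 36) mm in the tray's frame. Dragged while pressed on the bench, the tray may stick; it slides or carries easily if hardly pressed.
- tongue_tip (a point): Middle of the tongue's free edge, on its underside, at (86, 0, 0) mm in the tray's frame. The container rests flat on the tongue only if this edge lies beyond the container's middle and the pan's wall is clear of its front face when it is down; let go before it is down, it rocks on this edge for some seconds.
- amber_bottle: Amber glass reagent bottle, 68 mm in diameter, 165 tall, on the other side of the container from the tray; origin under its centre. Bystander.
- dropper: Small amber dropper bottle, 33 mm in diameter, 85 tall, beside the container; origin under its centre. Bystander.
- beaker: Small glass beaker, 60 mm in diameter, 75 tall, beside the container; origin under its centre. Bystander.
- white_bottle: White plastic bottle, 48 mm in diameter, 105 tall; origin under its centre. Bystander.
- blue_cap_bottle: Clear bottle with a blue cap, 54 mm in diameter, 140 tall; origin under its centre. Bystander.

How it is judged:
By the outcome, as a careful person would: the job done as asked, in the order asked, and still so for the second after the job is handed in, with the robot touching nothing.
It also fails if it takes over 70 s, if anything falls off the work surface, if the arm or the gripper's body presses on something with over 40 N, if the wrist force passes 120 N, or if a joint passes its speed limit or range.

## Working session

There is one attempt and no reset: what is moved stays moved. The work goes in short steps, Python scripts to look and compute and a tool call to move; the robot and the scene stay as the last step left them, time stands still between calls to the robot, and variables do not carry over. Pictures are saved under pics/ and viewed, at most 10 in all, crops included, and the job is handed in when it is done.

Besides the shell and the picture viewer there is one more tool, called after "Request:" as name(argument=value, ...), one argument or row to a line, values as JSON. apply_moves: Moves the arm, as the interface text tells. Its arguments: {"type":"object","properties":{"hand":{"type":"array"},"travel":{"type":"array"},"spin":{"type":"array"},"squeeze":{"type":"number"}},"required":["hand","travel","spin"]}

```bash
mkdir -p pics; ls; cat > h.py <<'E'
import numpy as np, cv2
from rig import bot
def cam(s):
    R=cv2.Rodrigues(np.array(s["rvec"],float))[0]; return np.array(s["camera_matrix"]),R,np.array(s["tvec"],float).ravel()
def ray(s,uv):
    K,R,t=cam(s); d=R.T@np.linalg.inv(K)@np.array([uv[0],uv[1],1.]); return -R.T@t,d
def onz(s,uv,z):
    o,d=ray(s,uv); return (o+d*(z-o[2])/d[2]).round(4)
def proj(s,p):
    K,R,t=cam(s); return cv2.projectPoints(np.array(p,float).reshape(-1,3),R,t,K,None)[0].reshape(-1,2)
def wsnap():
    st=bot.get_state(); s=bot.snapshot("wrist"); M=np.array(s["mount"]); T=np.eye(4); T[:3,:3]=st["tcp_rot"]; T[:3,3]=st["position"]
    W=np.linalg.inv(T@M); s["rvec"]=cv2.Rodrigues(W[:3,:3])[0]; s["tvec"]=W[:3,3]; return s
def save(s,n): cv2.imwrite(f"pics/{n}.png",s["color"][:,:,::-1])
E
python3 - <<'E'
from h import *
import pickle
for n in("scene","top"):
    s=bot.snapshot(n); save(s,n); pickle.dump(s,open(n+".pkl","wb")); K,R,t=cam(s); print(n,-R.T@t,R[2],K[0,0])
st=bot.get_state(); print(st)
E
```

```text
pics
scene [1.28665234 0.71291858 0.98061187] [-0.5914758  -0.46568849 -0.65824813] 412.85612528231366
top [0.44498899 0.14044818 1.13463934] [ 0.14404678 -0.0108686  -0.98951119] 394.96209460569514
{'clock': 0.1, 'joint_positions': array([-1.43913042e+00,  3.59448070e-01,  1.51135568e+00, -2.34220734e-05,
        1.27249185e+00, -1.15102196e-01]), 'joint_velocities': array([-0.00061702, -0.00203285, -0.00403795, -0.00155031, -0.00052325,
       -0.00113034]), 'joint_torque': array([-5.55022289e-04, -5.28654420e+01, -2.79350227e+01, -3.39108528e-04,
        5.03732299e-03,  7.35099150e-06]), 'position': array([ 0.14650545, -0.58149347,  0.40391642]), 'tcp_rot': array([[ 9.69705280e-01,  2.44277731e-01, -2.45766741e-04],
       [ 2.44277793e-01, -9.69703831e-01,  1.68526863e-03],
       [ 1.73352647e-04, -1.69424925e-03, -9.99998550e-01]]), 'wrist_force': array([ 0.04282608, -0.04864057,  0.59894783]), 'wrist_torque': array([-0.03633417,  0.00362178,  0.01941422]), 'finger_force': 0.0, 'grip_width': 1.0048506860106907}
```

View pics/scene.png

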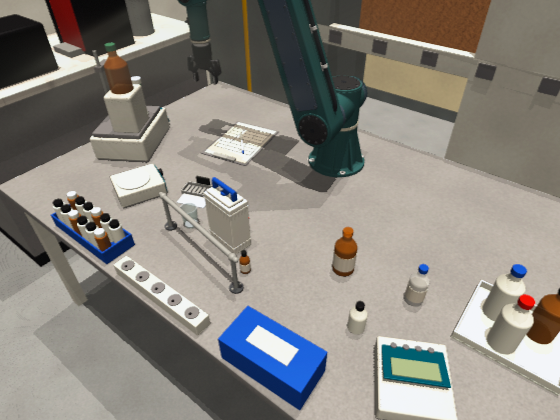

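View pics/top.png

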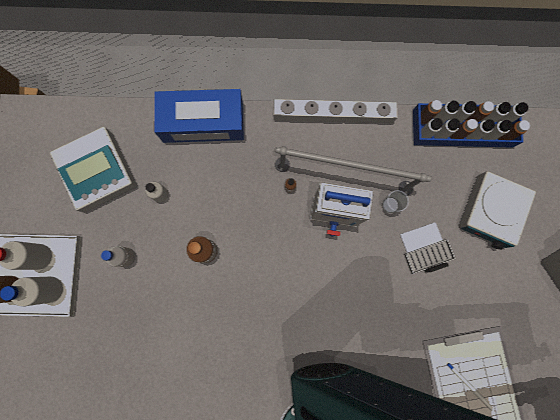

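The scene view shows the container at (228,220) in front of the rail, with the tray at (193,193). In the top view, image up is world +x and image left is +y. The container is at (343,203), its handle at (348,198), the rail from (281,150) to (428,178), the tray at (427,248), the beaker at (396,203), the dropper at (290,184) and the amber bottle at (200,250). I'll enlarge the middle.

```bash
python3 - <<'E'
import cv2
i=cv2.imread("pics/top.png")[135:285,265:465]; cv2.imwrite("pics/topc.png",cv2.resize(i,None,fx=4,fy=4,interpolation=cv2.INTER_CUBIC))
E
```

```text
(no output)
```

View pics/topc.png

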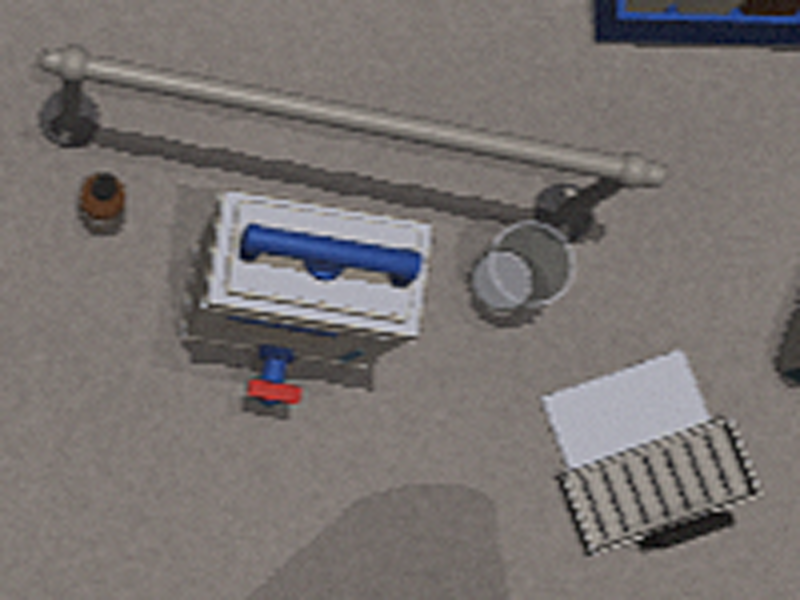

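The crop (4x, offset 265,135) shows the handle bar from (247,243) to (417,266), the tongue tip corners at (543,397) and (682,350), pan corners at (735,418), (760,492), (588,553) and (558,475), rail ends at (45,60) and (660,174), and the tap at (275,390). Next I'll convert these to positions.

```bash
python3 - <<'E'
from h import *
import pickle
s=pickle.load(open("top.pkl","rb")); s2=pickle.load(open("scene.pkl","rb"))
P=lambda u,v,z:onz(s,(u/4+265-.375,v/4+135-.375),z)
print("handle",P(247,240,.232),P(417,265,.232))
print("shoulder",[P(*c,.195)[:2] for c in((225,193),(430,225),(415,335),(208,303))])
print("tongue",P(543,397,.003),P(682,350,.003))
print("pan",[P(*c,.016)[:2] for c in((735,418),(760,492),(588,553),(558,475))])
print("grip",P(735,515,.046),P(640,545,.046))
print("rail",P(45,60,.135),P(660,174,.135))
print("beaker base",P(502,285,.002), "rim",P(530,262,.075)); print("dropper",P(102,222,.0),P(103,187,.085))
print("tap",P(275,388,.065))
hsv=cv2.cvtColor(s["color"],cv2.COLOR_RGB2HSV); m=cv2.inRange(hsv,(105,120,60),(125,255,255)); m[:, :300]=0;m[:,390:]=0;m[:180]=0;m[212:]=0
r=cv2.minAreaRect(cv2.findNonZero(m)); print(r, onz(s,r[0],.23))
hsv=cv2.cvtColor(s2["color"],cv2.COLOR_RGB2HSV); m=cv2.inRange(hsv,(105,120,60),(125,255,255)); m[:170]=0;m[205:]=0;m[:,:200]=0;m[:,250:]=0
r2=cv2.minAreaRect(cv2.findNonZero(m)); print(r2,onz(s2,r2[0],.23))
st=bot.get_state(); 
s=wsnap(); print(np.array(s["mount"]).round(3),s["camera_matrix"])
E
```

```text
handle [0.621  0.0211 0.232 ] [ 0.6085 -0.078   0.232 ]
shoulder [array([0.657 , 0.0297]), array([ 0.6401, -0.0952]), array([ 0.5724, -0.0852]), array([0.5891, 0.0396])]
tongue [ 0.5555 -0.2234  0.003 ] [ 0.5919 -0.3255  0.003 ]
pan [array([ 0.5422, -0.3563]), array([ 0.4901, -0.372 ]), array([ 0.4448, -0.2484]), array([ 0.499 , -0.2286])]
grip [ 0.4728 -0.3403  0.046 ] [ 0.451  -0.2739  0.046 ]
rail [0.7567 0.1411 0.135 ] [ 0.69   -0.2609  0.135 ]
beaker base [ 0.6368 -0.1956  0.002 ] rim [ 0.6409 -0.1935  0.075 ]
dropper [0.6772 0.0968 0.    ] [0.684  0.0998 0.085 ]
tap [ 0.5515 -0.0204  0.065 ]
((347.2162170410156, 199.2027130126953), (43.89453125, 10.192737579345703), 9.462322235107422) [ 0.6117 -0.0279  0.23  ]
((223.4256591796875, 189.30406188964844), (31.73560333251953, 10.462287902832031), 35.53767776489258) [ 0.6318 -0.0178  0.23  ]
[[-0.    -0.966 -0.258  0.065]
 [ 1.    -0.    -0.    -0.001]
 [ 0.    -0.258  0.966  0.032]
 [ 0.     0.     0.     1.   ]] [[325.99273884   0.         280.3886827 ]
 [  0.         325.99273884 210.85695649]
 [  0.           0.           1.        ]]
```

Request:
apply_moves(
  hand=[40, 40, 40, 40, 40],
  travel=[
    [0, 0, -0.2],
    [0, 0, -0.2],
    [0, 0, -0.2],
    [0, 0, -0.2],
    [0, 0, -0.2],
  ],
  spin=[-1, -1, -1, -1, -1],
  squeeze=30,
)

```text
clock: 0.57
position: [0.1465, -0.5817, 0.4345]
tcp_rot: [[0.796, 0.606, -0.0], [0.606, -0.796, 0.001], [0.0, -0.001, -1.0]]
wrist_force: [0.0, -0.1, -0.4]
grip_width: 0.468
finger_force: 0.0
```

Request:
apply_moves(
  hand=[40, 40, 40, 40, 40],
  travel=[
    [0, 0, -0.2],
    [0, 0, -0.2],
    [0, 0, -0.2],
    [0, 0, -0.2],
    [0, 0, -0.2],
  ],
  spin=[-1, -1, -1, -1, -1],
)

```text
clock: 0.98
position: [0.1466, -0.5817, 0.4646]
tcp_rot: [[0.497, 0.868, -0.0], [0.868, -0.497, 0.001], [0.001, -0.001, -1.0]]
wrist_force: [1.0, -0.1, 0.5]
grip_width: 0.47
finger_force: 0.0
```

Request:
apply_moves(
  hand=[40, 40, 40, 40, 40],
  travel=[
    [0, 0, -0.2],
    [0, 0, -0.2],
    [0, 0, -0.2],
    [0, 0, -0.2],
    [0, 0, -0.2],
  ],
  spin=[-1, -1, -1, -1, -0.9],
)

```text
clock: 1.4
position: [0.1465, -0.5817, 0.4946]
tcp_rot: [[0.128, 0.992, -0.0], [0.992, -0.128, 0.001], [0.001, -0.0, -1.0]]
wrist_force: [0.2, -0.1, -0.4]
grip_width: 0.47
finger_force: 0.0
```

Request:
apply_moves(
  hand=[40, 40, 40, 40, 40],
  travel=[
    [0.8, 0.52, 0],
    [0.8, 0.52, 0],
    [0.8, 0.52, 0],
    [0.8, 0.52, 0],
    [0.8, 0.52, 0],
  ],
  spin=[0, 0, 0, 0, 0],
)

```text
clock: 1.82
position: [0.2402, -0.4719, 0.4943]
tcp_rot: [[0.132, 0.991, -0.0], [0.991, -0.132, 0.001], [0.001, -0.0, -1.0]]
wrist_force: [0.3, -1.0, -0.0]
grip_width: 0.469
finger_force: 0.0
```

Request:
apply_moves(
  hand=[40, 40, 40, 40, 40],
  travel=[
    [0.8, 0.52, 0],
    [0.8, 0.52, 0],
    [0.8, 0.52, 0],
    [0.8, 0.52, 0],
    [0.8, 0.52, 0],
  ],
  spin=[0, 0, 0, 0, 0],
)

```text
clock: 2.23
position: [0.3334, -0.3632, 0.4945]
tcp_rot: [[0.132, 0.991, -0.0], [0.991, -0.132, 0.0], [0.0, -0.0, -1.0]]
wrist_force: [0.2, -0.1, 0.0]
grip_width: 0.466
finger_force: 0.0
```

Request:
apply_moves(
  hand=[40, 40, 40, 40, 40],
  travel=[
    [0.8, 0.52, 0],
    [0.8, 0.52, 0],
    [0.8, 0.52, 0],
    [0.8, 0.52, 0],
    [0.8, 0.52, 0],
  ],
  spin=[0, 0, 0, 0, 0],
)

```text
clock: 2.65
position: [0.4265, -0.2544, 0.4945]
tcp_rot: [[0.132, 0.991, -0.0], [0.991, -0.132, 0.0], [0.0, -0.0, -1.0]]
wrist_force: [-0.0, -0.4, 0.1]
grip_width: 0.466
finger_force: 0.0
```

Request:
apply_moves(
  hand=[40, 40, 40, 40, 40],
  travel=[
    [0.8, 0.52, 0],
    [0.8, 0.52, 0],
    [0.8, 0.52, 0],
    [0.8, 0.52, 0],
    [0.8, 0.52, 0],
  ],
  spin=[0, 0, 0, 0, 0],
)

```text
clock: 3.07
position: [0.5197, -0.1457, 0.4945]
tcp_rot: [[0.131, 0.991, -0.0], [0.991, -0.131, 0.0], [0.0, -0.0, -1.0]]
wrist_force: [-0.3, -0.3, 0.4]
grip_width: 0.466
finger_force: 0.0
```

Request:
apply_moves(
  hand=[40, 40, 40, 40, 40],
  travel=[
    [0.8, 0.52, 0],
    [0.8, 0.52, 0],
    [0.8, 0.52, 0],
    [0.8, 0.52, 0],
    [0, 0, 0],
  ],
  spin=[0, 0, 0, 0, 0],
)

```text
clock: 3.48
position: [0.596, -0.0567, 0.4941]
tcp_rot: [[0.128, 0.992, 0.001], [0.992, -0.128, 0.002], [0.003, 0.001, -1.0]]
wrist_force: [0.9, 0.1, 0.1]
grip_width: 0.469
finger_force: 0.0
```

```bash
python3 - <<'E'
from h import *
import pickle
s=wsnap(); save(s,"w1"); pickle.dump(s,open("w1.pkl","wb")); print(bot.get_state()["position"])
E
```

```text
[ 0.59467965 -0.05823653  0.49402658]
```

View pics/w1.png

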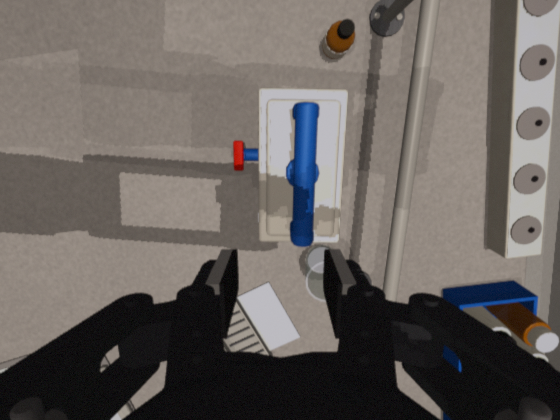

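The wrist view (up = +y, right = +x) shows the handle bar from (306,105) to (301,243), with the cap beneath at (302,172). The shoulder corners are about (260,90), (347,91), (339,242) and (259,241), and the tap is at (240,155).

```bash
python3 - <<'E'
from h import *
import pickle
s=pickle.load(open("w1.pkl","rb"))
hsv=cv2.cvtColor(s["color"],cv2.COLOR_RGB2HSV); m=cv2.inRange(hsv,(105,120,40),(125,255,255)); m[:, :280]=0;m[:,330:]=0;m[255:]=0
m=cv2.morphologyEx(m,cv2.MORPH_OPEN,np.ones((3,3)))
for r in range(100,250,10):
    c=np.where(m[r])[0]
    if len(c): print(r,c.min(),c.max(),end=" | ")
A=onz(s,(306,115),.23);B=onz(s,(302,235),.23)
print(); print(A,B,(A+B)/2,np.degrees(np.arctan2(-(A-B)[0],(A-B)[1])))
print("shoulder",[onz(s,c,.195)[:2] for c in((260,90),(347,91),(339,242),(259,241))])
print("rail",onz(s,(430,5),.135),onz(s,(390,285),.135))
E
```

```text
110 293 317 | 120 296 316 | 130 295 316 | 140 295 315 | 150 295 315 | 160 293 314 | 170 287 317 | 180 289 315 | 190 294 313 | 200 294 312 | 210 293 312 | 220 293 312 | 230 291 311 | 240 292 311 | 
[0.6222 0.0127 0.23  ] [ 0.6098 -0.0731  0.23  ] [ 0.616  -0.0302  0.23  ] -8.223570100791859
shoulder [array([0.5917, 0.0364]), array([0.6584, 0.027 ]), array([ 0.6419, -0.0959]), array([ 0.5729, -0.086 ])]
rail [0.7496 0.0938 0.135 ] [ 0.7022 -0.177   0.135 ]
```

Request:
apply_moves(
  hand=[40, 40, 40, 40, 40],
  travel=[
    [0.52, 0.29, 0],
    [0.52, 0.29, 0],
    [0, 0, 0.6],
    [0, 0, 0.6],
    [0, 0, 0.6],
  ],
  spin=[0.1, 0, 0, 0, 0],
)

```text
clock: 3.95
position: [0.6145, -0.0321, 0.4401]
tcp_rot: [[0.14, 0.99, -0.0], [0.99, -0.14, -0.0], [-0.0, 0.0, -1.0]]
wrist_force: [0.3, -0.3, 0.5]
grip_width: 0.468
finger_force: 0.0
```

Request:
apply_moves(
  hand=[40, 40, 40, 30, 24],
  travel=[
    [0, 0, 0.6],
    [0, 0, 0.6],
    [0, 0, 0.4],
    [0, 0, 0],
    [0, 0, 0],
  ],
  spin=[0, 0, 0, 0, 0],
)

```text
clock: 4.37
position: [0.6143, -0.0322, 0.3922]
tcp_rot: [[0.14, 0.99, -0.002], [0.99, -0.14, 0.0], [-0.0, -0.002, -1.0]]
wrist_force: [-0.3, -0.2, 0.2]
grip_width: 0.28
finger_force: 0.0
```

Request:
apply_moves(
  hand=[22, 20, 20],
  travel=[
    [0, 0, 0],
    [0, 0, 0],
    [0, 0, 0],
  ],
  spin=[0, 0, 0],
)

```text
clock: 4.62
position: [0.6153, -0.0317, 0.3939]
tcp_rot: [[0.14, 0.99, 0.002], [0.99, -0.14, -0.0], [-0.0, 0.002, -1.0]]
wrist_force: [0.1, 0.3, 1.0]
grip_width: 0.233
finger_force: 0.0
```

```bash
python3 - <<'E'
from h import *
s=wsnap(); cv2.imwrite("pics/w2.png",s["color"][100:,:,::-1]); print(bot.get_state()["position"])
E
```

```text
[ 0.61524037 -0.03167634  0.39376908]
```

View pics/w2.png

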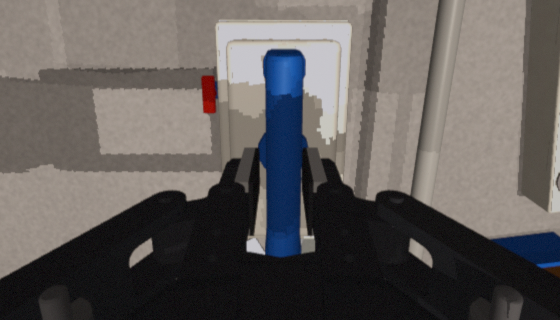

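The bar at column 284 is caged midway between the fingers at columns 259 and 311. Next I'll tip the container along the arc.

Request:
apply_moves(
  hand=[20, 20, 20, 20, 20],
  travel=[
    [0, 0.1, 0],
    [0, 0.1, 0],
    [0, 0.1, 0],
    [0, 0.1, 0],
    [0, 0.1, 0],
  ],
  spin=[0, 0, 0, 0, 0],
)

```text
clock: 5.08
position: [0.6302, -0.0337, 0.3927]
tcp_rot: [[0.139, 0.99, -0.0], [0.99, -0.139, 0.0], [0.0, -0.0, -1.0]]
wrist_force: [-1.4, 0.5, 0.3]
grip_width: 0.234
finger_force: 0.6
```

Request:
apply_moves(
  hand=[20, 20, 20, 20, 20],
  travel=[
    [0, 0.1, 0],
    [0, 0.1, 0],
    [0, 0.1, 0],
    [0, 0.1, 0],
    [0, 0.1, 0],
  ],
  spin=[0, 0, 0, 0, 0],
)

```text
clock: 5.5
position: [0.645, -0.0358, 0.3927]
tcp_rot: [[0.14, 0.99, 0.0], [0.99, -0.14, 0.0], [0.0, 0.0, -1.0]]
wrist_force: [-1.8, -0.4, 0.5]
grip_width: 0.235
finger_force: 0.4
```

```bash
python3 - <<'E'
from h import *
s=bot.snapshot("scene"); i=s["color"][150:310,140:300,::-1]; cv2.imwrite("pics/s2.png",cv2.resize(i,None,fx=3,fy=3)); print(bot.get_state()["position"])
E
```

```text
[ 0.64557396 -0.03590014  0.39271391]
```

View pics/s2.png

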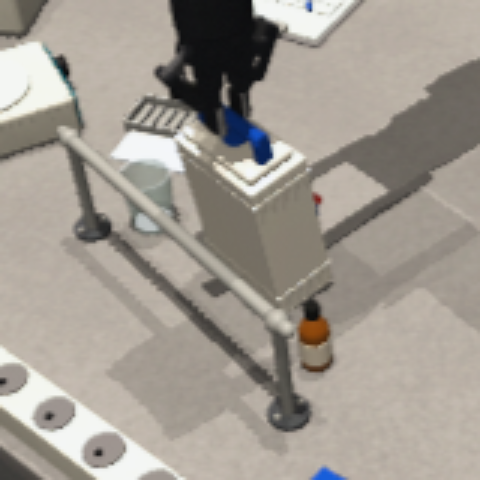

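The scene crop shows the container tipping cleanly about its rear edge, with the handle still between the fingers at about (240,130). I'll continue.

Request:
apply_moves(
  hand=[20, 20, 20, 20, 20],
  travel=[
    [0, 0.1, 0],
    [0, 0.1, 0],
    [0, 0.1, 0],
    [0, 0.1, 0],
    [0, 0.1, 0],
  ],
  spin=[0, 0, 0, 0, 0],
)

```text
clock: 5.97
position: [0.6599, -0.0379, 0.3927]
tcp_rot: [[0.14, 0.99, 0.0], [0.99, -0.14, 0.0], [0.0, 0.0, -1.0]]
wrist_force: [-0.1, -1.0, 1.2]
grip_width: 0.231
finger_force: 0.3
```

Request:
apply_moves(
  hand=[20, 20, 20, 20, 20],
  travel=[
    [0, 0.1, 0],
    [0, 0.1, 0],
    [0, 0.1, 0],
    [0, 0.1, 0.02],
    [0, 0.1, 0.02],
  ],
  spin=[0, 0, 0, 0, 0],
)

```text
clock: 6.38
position: [0.6747, -0.04, 0.3915]
tcp_rot: [[0.14, 0.99, 0.0], [0.99, -0.14, 0.0], [0.0, 0.0, -1.0]]
wrist_force: [-0.4, 0.1, 0.6]
grip_width: 0.235
finger_force: 0.2
```

Request:
apply_moves(
  hand=[20, 20, 20, 20, 20],
  travel=[
    [0, 0.1, 0.02],
    [0, 0.1, 0.02],
    [0, 0.1, 0.02],
    [0, 0.1, 0.02],
    [0, 0.08, 0.02],
  ],
  spin=[0, 0, 0, 0, 0],
)

```text
clock: 6.8
position: [0.6891, -0.042, 0.3884]
tcp_rot: [[0.139, 0.99, 0.0], [0.99, -0.139, 0.0], [0.0, 0.0, -1.0]]
wrist_force: [-0.2, 0.1, -0.2]
grip_width: 0.234
finger_force: 0.0
```

Request:
apply_moves(
  hand=[20, 20, 20, 20, 20],
  travel=[
    [0, 0.06, 0.02],
    [0, 0.06, 0.02],
    [0, 0.06, 0.02],
    [0, 0.06, 0.02],
    [0, 0.06, 0.02],
  ],
  spin=[0, 0, 0, 0, 0],
)

```text
clock: 7.22
position: [0.6977, -0.0432, 0.3855]
tcp_rot: [[0.14, 0.99, 0.0], [0.99, -0.14, 0.0], [0.0, 0.0, -1.0]]
wrist_force: [-0.9, 0.4, -0.4]
grip_width: 0.233
finger_force: 0.0
```

Request:
apply_moves(
  hand=[20, 20, 20, 20, 20],
  travel=[
    [0, 0.06, 0.01],
    [0, 0.06, 0.01],
    [0, 0.06, 0.01],
    [0, 0.06, 0.01],
    [0, 0.06, 0.01],
  ],
  spin=[0, 0, 0, 0, 0],
)

```text
clock: 7.63
position: [0.7067, -0.0445, 0.384]
tcp_rot: [[0.14, 0.99, 0.0], [0.99, -0.14, 0.0], [0.0, 0.0, -1.0]]
wrist_force: [0.8, 0.0, -0.0]
grip_width: 0.236
finger_force: 0.2
```

Request:
apply_moves(
  hand=[20, 20, 20, 20, 20],
  travel=[
    [0, 0.06, 0.01],
    [0, 0.06, 0.01],
    [0, 0.06, 0.01],
    [0, 0.06, 0.01],
    [0, 0.06, 0.01],
  ],
  spin=[0, 0, 0, 0, 0],
)

```text
clock: 8.05
position: [0.7156, -0.0457, 0.3825]
tcp_rot: [[0.14, 0.99, -0.0], [0.99, -0.14, 0.0], [0.0, -0.0, -1.0]]
wrist_force: [-0.1, -0.3, 0.8]
grip_width: 0.234
finger_force: 0.0
```

Request:
apply_moves(
  hand=[20, 20, 20, 20, 20],
  travel=[
    [0, 0.05, 0.01],
    [0, 0.05, 0.01],
    [0, 0.05, 0],
    [0, 0.05, 0],
    [0, 0, 0],
  ],
  spin=[0, 0, 0, 0, 0],
)

```text
clock: 8.47
position: [0.7212, -0.0465, 0.3815]
tcp_rot: [[0.139, 0.99, -0.001], [0.99, -0.139, 0.0], [0.0, -0.001, -1.0]]
wrist_force: [-0.9, 0.2, -1.0]
grip_width: 0.233
finger_force: 0.7
```

```bash
python3 - <<'E'
from h import *
s=bot.snapshot("scene"); i=s["color"][150:310,140:300,::-1]; s2=wsnap()
j=cv2.resize(i,None,fx=2,fy=2); k=cv2.resize(s2["color"][:,:,::-1],(427,320)); cv2.imwrite("pics/s3.png",np.hstack([j,k])); print(bot.get_state()["position"],bot.get_state()["wrist_force"])
E
```

```text
[ 0.72113879 -0.04654931  0.38160784] [-1.27606528 -0.45007695 -0.8717555 ]
```

View pics/s3.png

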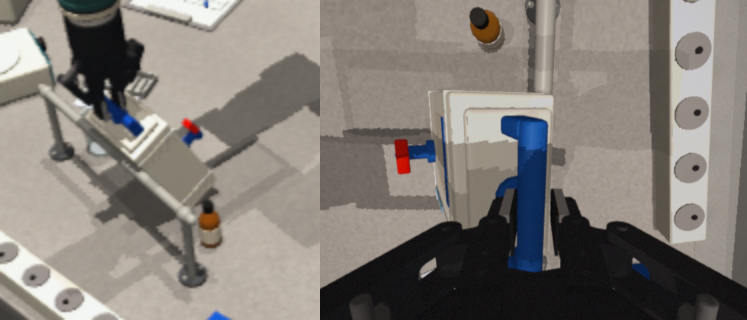

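The container leans on the rail and the handle is loosely caged: the bar is at (530,190) in the wrist half. I'll release it, rise, and go to the tray.

Request:
apply_moves(
  hand=[24, 25, 26, 40, 50],
  travel=[
    [0, -0.05, 0],
    [0, 0, -0.3],
    [0, 0, -0.9],
    [0, 0, -1],
    [0, 0, -1],
  ],
  spin=[0, 0, 0, 0, 0],
)

```text
clock: 8.98
position: [0.7197, -0.0463, 0.4796]
tcp_rot: [[0.14, 0.99, 0.0], [0.99, -0.14, 0.0], [0.0, 0.0, -1.0]]
wrist_force: [0.7, 0.6, 0.3]
grip_width: 0.576
finger_force: 0.0
```

Request:
apply_moves(
  hand=[50, 50, 50, 50, 50],
  travel=[
    [-0.84, -0.61, 0],
    [-0.84, -0.61, 0],
    [-0.84, -0.61, 0],
    [-0.84, -0.61, 0],
    [-0.84, -0.61, 0],
  ],
  spin=[0, 0, 0, 0, 0],
)

```text
clock: 9.4
position: [0.6107, -0.1591, 0.4793]
tcp_rot: [[0.139, 0.99, 0.002], [0.99, -0.139, -0.001], [-0.0, 0.002, -1.0]]
wrist_force: [0.6, -0.3, -0.1]
grip_width: 0.587
finger_force: 0.0
```

Request:
apply_moves(
  hand=[50, 50, 50, 50, 50],
  travel=[
    [-0.84, -0.61, 0],
    [-0.84, -0.61, 0],
    [-0.84, -0.61, 0],
    [-0.84, -0.61, 0],
    [-0.84, -0.61, 0],
  ],
  spin=[0, 0, 0, 0, 0],
)

```text
clock: 9.82
position: [0.5024, -0.2713, 0.4792]
tcp_rot: [[0.139, 0.99, 0.002], [0.99, -0.139, -0.001], [-0.001, 0.002, -1.0]]
wrist_force: [0.1, -0.1, 1.2]
grip_width: 0.581
finger_force: 0.0
```

Request:
apply_moves(
  hand=[50, 50, 50, 50, 50],
  travel=[
    [-0.82, -0.61, 0],
    [-0.82, -0.61, 0],
    [0, 0, 0.6],
    [0, 0, 0.6],
    [0, 0, 0.6],
  ],
  spin=[0, 0, -1, -1, -1],
)

```text
clock: 10.23
position: [0.4601, -0.3148, 0.425]
tcp_rot: [[-0.102, 0.995, 0.003], [0.995, 0.102, -0.002], [-0.002, 0.003, -1.0]]
wrist_force: [0.8, 0.4, -0.4]
grip_width: 0.579
finger_force: 0.0
```

Request:
apply_moves(
  hand=[40, 40, 40, 40],
  travel=[
    [0, 0, 0.6],
    [0, 0, 0.6],
    [0, 0, 0.6],
    [0, 0, 0],
  ],
  spin=[-1, -1, -1, 0],
)

```text
clock: 10.57
position: [0.4595, -0.3133, 0.3677]
tcp_rot: [[-0.336, 0.942, -0.003], [0.942, 0.336, 0.003], [0.004, -0.002, -1.0]]
wrist_force: [-0.9, 0.1, 0.6]
grip_width: 0.468
finger_force: 0.0
```

```bash
python3 - <<'E'
from h import *
import pickle
s=wsnap(); save(s,"w4"); pickle.dump(s,open("w4.pkl","wb")); st=bot.get_state();print(st["position"],st["clock"])
t=bot.snapshot("top"); pickle.dump(t,open("t4.pkl","wb")); a=cv2.resize(t["color"][135:285,265:465,::-1],(400,300)); b=s["color"][:,:,::-1]
b=cv2.resize(b,(400,300)); cv2.imwrite("pics/c4.png",np.hstack([a,b]))
E
```

```text
[ 0.45999745 -0.31362623  0.36927971] 10.6167
```

View pics/c4.png

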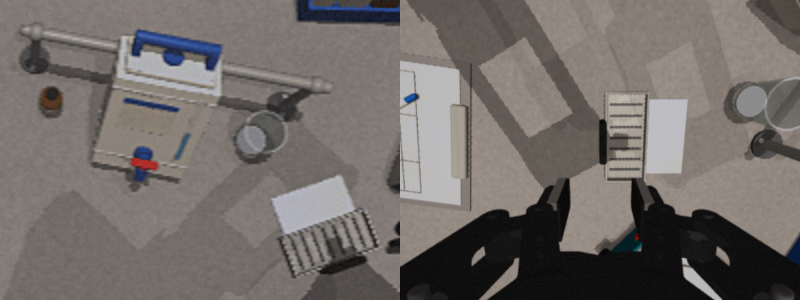

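The container leans on the rail, and dropper and beaker are untouched. In the wrist half the grip block is at (603,142), and the tongue spans about (648–687, 98–174). I'll refine the tray pose from the tongue mask.

```bash
python3 - <<'E'
from h import *
import pickle
s=pickle.load(open("w4.pkl","rb")); c=s["color"]
g=cv2.cvtColor(c,cv2.COLOR_RGB2HSV); m=cv2.inRange(g,(0,0,190),(180,50,255)); m[:,:330]=0; m[:,415:]=0; m[:120]=0; m[255:]=0
m=cv2.morphologyEx(m,cv2.MORPH_OPEN,np.ones((9,9)))
r=cv2.minAreaRect(cv2.findNonZero(m)); b=cv2.boxPoints(r); print(b.round(1)); W=np.array([onz(s,p,.003) for p in b]); print(W)
d=cv2.inRange(c,(0,0,0),(45,45,45)); d[:,:270]=0; d[:,305:]=0; d[:150]=0; d[245:]=0
x,y,w,h=cv2.boundingRect(d); print(x,y,w,h); print("block",onz(s,(x+w/2,y+h/2),.043),onz(s,(x+w/2,y),.043),onz(s,(x+w/2,y+h),.043))
# final container frame check in leaned top view later
E
```

```text
[[344.5 240.9]
 [349.5 137.6]
 [400.7 140. ]
 [395.7 243.4]]
[[ 0.5423 -0.3424  0.003 ]
 [ 0.5052 -0.2396  0.003 ]
 [ 0.5543 -0.2246  0.003 ]
 [ 0.5957 -0.3263  0.003 ]]
279 167 24 63
block [ 0.4675 -0.3097  0.043 ] [ 0.4576 -0.2825  0.043 ] [ 0.478  -0.3383  0.043 ]
```

Request:
apply_moves(
  hand=[40, 40, 40, 40, 40],
  travel=[
    [0, 0.08, 0.8],
    [0, 0, 1],
    [0, 0, 1],
    [0, 0, 1],
    [0, 0, 0.9],
  ],
  spin=[0, 0, 0, 0, 0],
  squeeze=50,
)

```text
clock: 11.08
position: [0.4636, -0.3139, 0.2295]
tcp_rot: [[-0.331, 0.944, 0.003], [0.944, 0.331, -0.002], [-0.003, 0.002, -1.0]]
wrist_force: [-0.6, 0.1, 0.3]
grip_width: 0.467
finger_force: 0.0
```

Request:
apply_moves(
  hand=[40, 40, 30, 20, 10],
  travel=[
    [0, 0, 0.7],
    [0, 0, 0.5],
    [0, 0, 0],
    [0, 0, 0],
    [0, 0, 0],
  ],
  spin=[0, 0, 0, 0, 0],
)

```text
clock: 11.5
position: [0.4636, -0.314, 0.1947]
tcp_rot: [[-0.333, 0.943, 0.002], [0.943, 0.333, -0.002], [-0.003, 0.001, -1.0]]
wrist_force: [1.2, 0.7, 0.0]
grip_width: 0.122
finger_force: 1.9
```

Request:
apply_moves(
  hand=[5, 5, 5, 5],
  travel=[
    [0, 0, 0],
    [0, 0, 0],
    [0, 0, 0],
    [0, 0, 0],
  ],
  spin=[0, 0, 0, 0],
)

```text
clock: 11.83
position: [0.4634, -0.3138, 0.1948]
tcp_rot: [[-0.333, 0.943, 0.003], [0.943, 0.333, -0.002], [-0.003, 0.002, -1.0]]
wrist_force: [-1.6, -0.2, 7.3]
grip_width: 0.107
finger_force: 50.4
```

Request:
apply_moves(
  hand=[5, 5, 5, 5, 5],
  travel=[
    [0, 0, -0.08],
    [0, 0, -0.08],
    [0, -0.2, 0],
    [0, -0.4, 0],
    [0.3, 0, 0],
  ],
  spin=[0, 0, 0, 0, 0],
)

```text
clock: 12.25
position: [0.4412, -0.312, 0.1976]
tcp_rot: [[-0.333, 0.943, -0.0], [0.943, 0.333, -0.001], [-0.001, -0.001, -1.0]]
wrist_force: [0.2, -0.5, -2.2]
grip_width: 0.107
finger_force: 49.0
```

Request:
apply_moves(
  hand=[5, 5, 5, 5, 5],
  travel=[
    [0.6, 0, 0],
    [0.6, 0.2, 0],
    [0.6, 0.2, 0],
    [0.6, 0.2, 0],
    [0.6, 0.2, 0],
  ],
  spin=[0, 0, 0, 0, 0],
)

```text
clock: 12.67
position: [0.434, -0.2167, 0.1975]
tcp_rot: [[-0.333, 0.943, -0.001], [0.943, 0.333, 0.001], [0.001, -0.001, -1.0]]
wrist_force: [0.3, -0.0, -3.4]
grip_width: 0.106
finger_force: 49.0
```

Request:
apply_moves(
  hand=[5, 5, 5, 5, 5],
  travel=[
    [0.7, 0.2, 0],
    [0.7, 0.3, 0],
    [0.7, 0.3, 0],
    [0.7, 0.3, 0],
    [0.7, 0.3, 0],
  ],
  spin=[0, 0, 0, 0, 0],
)

```text
clock: 13.08
position: [0.4387, -0.1037, 0.1976]
tcp_rot: [[-0.333, 0.943, -0.001], [0.943, 0.333, 0.001], [0.001, -0.001, -1.0]]
wrist_force: [0.4, -0.1, -1.9]
grip_width: 0.105
finger_force: 49.0
```

Request:
apply_moves(
  hand=[5, 5, 5, 5, 5],
  travel=[
    [0.7, 0.3, 0],
    [0.7, 0.3, 0],
    [0.7, 0.3, 0],
    [0.7, 0.2, 0],
    [0.3, 0.1, 0],
  ],
  spin=[0, 0, 0, 0, 0],
)

```text
clock: 13.5
position: [0.4411, -0.0032, 0.1975]
tcp_rot: [[-0.334, 0.942, -0.002], [0.942, 0.334, 0.001], [0.002, -0.002, -1.0]]
wrist_force: [-0.5, 1.3, -3.7]
grip_width: 0.101
finger_force: 49.0
```

Request:
apply_moves(
  hand=[5, 5, 5, 5, 5],
  travel=[
    [0, 0, 0],
    [0, 0, 0],
    [0, 0, 0],
    [0, 0, 0],
    [0, 0, 0],
  ],
  spin=[0.5, 0.7, 0.7, 0.7, 0.7],
)

```text
clock: 13.92
position: [0.4421, -0.0054, 0.1976]
tcp_rot: [[-0.073, 0.997, -0.001], [0.997, 0.073, 0.0], [0.0, -0.001, -1.0]]
wrist_force: [0.2, -0.8, -3.6]
grip_width: 0.103
finger_force: 49.1
```

Request:
apply_moves(
  hand=[5, 5, 5, 5, 5],
  travel=[
    [0, 0, 0],
    [0, 0, 0],
    [0, 0, 0],
    [0, 0, 0],
    [0, 0, 0],
  ],
  spin=[0.7, 0.7, 0.7, 0.6, 0],
)

```text
clock: 14.33
position: [0.4421, -0.0055, 0.1976]
tcp_rot: [[0.142, 0.99, -0.001], [0.99, -0.142, 0.0], [0.0, -0.001, -1.0]]
wrist_force: [-0.4, 0.5, -2.5]
grip_width: 0.109
finger_force: 49.0
```

```bash
python3 - <<'E'
from h import *
import pickle
st=bot.get_state();print(st["position"],st["tcp_rot"][:,1],st["wrist_force"])
s=bot.snapshot("top"); w=wsnap(); pickle.dump((s,w),open("t5.pkl","wb"))
a=cv2.resize(s["color"][150:290,280:420,::-1],(400,400),interpolation=cv2.INTER_CUBIC); b=cv2.resize(w["color"][:300,80:480,::-1],(400,300)); b=np.vstack([b,np.zeros((100,400,3),np.uint8)])
cv2.imwrite("pics/c5.png",np.hstack([a,b]))
E
```

```text
[ 0.44208119 -0.00550321  0.19761589] [ 9.89913940e-01 -1.41666944e-01 -9.32300149e-04] [-0.35543649  0.49778156 -2.54238724]
```

View pics/c5.png

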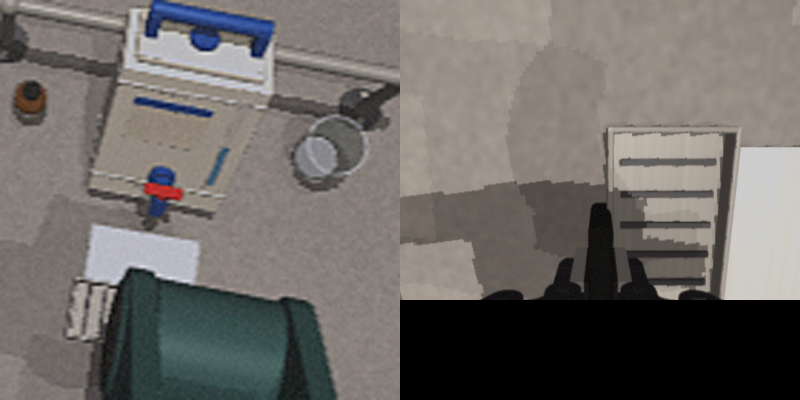

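The tray is held level. Crop scale is 2.857 with offset (280,150). The tongue tip corners are at (92,225) and (200,241), the container's raised front edge runs from (90,190) to (213,213), and the tap is near (162,195).

```bash
python3 - <<'E'
from h import *
import pickle
s,w=pickle.load(open("t5.pkl","rb")); f=140/400
P=lambda u,v,z:onz(s,(u*f+280,v*f+150),z)[:2]
a,b=P(92,225,.006),P(200,241,.006); print("tip",a,b,(a+b)/2,np.degrees(np.arctan2(-(a-b)[0],(a-b)[1])))
a,b=P(90,190,.032),P(213,213,.032); print("front",a,b,(a+b)/2,np.degrees(np.arctan2(-(a-b)[0],(a-b)[1])))
a,b=P(152,8,.224),P(273,30,.224); print("handle",a,b,(a+b)/2,np.degrees(np.arctan2(-(a-b)[0],(a-b)[1])))
th=np.radians(-8); R=np.array([[np.cos(th),-np.sin(th)],[np.sin(th),np.cos(th)]]); C=np.array([.616,-.0295])
print("expected front mid",C+R@[-.0284,0],"handle",C+R@[.106,0])
# mask for sub-pixel tongue
hsv=cv2.cvtColor(s["color"],cv2.COLOR_RGB2HSV); m=cv2.inRange(hsv,(0,0,170),(180,45,255)); m[:226]=0; m[250:]=0; m[:,:305]=0; m[:,355:]=0
x=cv2.boxPoints(cv2.minAreaRect(cv2.findNonZero(m))); print(x.round(1)); 
h=[P((q[0]-280)/f,(q[1]-150)/f,.006) for q in x]; print(h)
st=bot.get_state(); q=np.array(st["position"])[:2]; print("tcp-based tip", q+R@[.119,0])
print("in container frame tcp",R.T@(q-C))
E
```

```text
tip [0.5643 0.0317] [ 0.5506 -0.0771] [ 0.55745 -0.0227 ] -7.1768618540484646
front [0.5963 0.0365] [ 0.5761 -0.0851] [ 0.5862 -0.0243] -9.431756310945008
handle [0.7245 0.0041] [ 0.7081 -0.0971] [ 0.7163 -0.0465] -9.205062579194337
expected front mid [ 0.58787639 -0.02554748] handle [ 0.72096842 -0.04425235]
[[307. 229.]
 [349. 229.]
 [349. 249.]
 [307. 249.]]
[array([0.5633, 0.0466]), array([ 0.566 , -0.0743]), array([ 0.5086, -0.074 ]), array([0.506, 0.046])]
tcp-based tip [ 0.56017149 -0.02196583]
in container frame tcp [-0.17533375 -0.00030898]
```

Request:
apply_moves(
  hand=[5, 5, 5, 5, 5],
  travel=[
    [0.04, 0, 0.05],
    [0, 0.2, 0],
    [0, 0.2, 0],
    [0, 0.2, 0],
    [0, 0.2, 0],
  ],
  spin=[0.1, 0, 0, 0, 0],
)

```text
clock: 14.85
position: [0.4678, -0.0076, 0.1963]
tcp_rot: [[0.147, 0.989, 0.001], [0.989, -0.147, -0.0], [0.0, 0.001, -1.0]]
wrist_force: [0.1, -0.7, -2.4]
grip_width: 0.11
finger_force: 49.0
```

Request:
apply_moves(
  hand=[5, 5, 5, 5, 5],
  travel=[
    [0, 0.2, 0],
    [0, 0.2, 0],
    [0, 0.2, 0],
    [0, 0.2, 0],
    [0, 0.2, 0],
  ],
  spin=[0, 0, 0, 0, 0],
)

```text
clock: 15.27
position: [0.497, -0.012, 0.1962]
tcp_rot: [[0.147, 0.989, -0.0], [0.989, -0.147, 0.0], [0.0, -0.0, -1.0]]
wrist_force: [-0.0, 0.5, -3.1]
grip_width: 0.103
finger_force: 49.0
```

Request:
apply_moves(
  hand=[5, 5, 5, 5, 5],
  travel=[
    [0, 0.2, 0],
    [0, 0.2, 0],
    [0, 0.16, 0],
    [0, 0, 0.03],
    [0, 0, 0],
  ],
  spin=[0, 0, 0, 0, 0],
)

```text
clock: 15.68
position: [0.5131, -0.0144, 0.1952]
tcp_rot: [[0.147, 0.989, -0.0], [0.989, -0.147, 0.0], [0.0, -0.0, -1.0]]
wrist_force: [-0.0, -0.0, -2.5]
grip_width: 0.111
finger_force: 49.0
```

```bash
python3 - <<'E'
from h import *
th=np.radians(-8); R=np.array([[np.cos(th),-np.sin(th)],[np.sin(th),np.cos(th)]]); C=np.array([.616,-.0295])
st=bot.get_state(); q=np.array(st["position"]); print(q,R.T@(q[:2]-C),st["wrist_force"],st["wrist_torque"])
E
```

```text
[ 0.51312226 -0.01437685  0.19516707] [-0.10398128  0.00065816] [-2.44751380e-02 -1.91127270e-03 -2.51160757e+00] [ 0.0736149   0.06666343 -0.01137339]
```

Request:
apply_moves(
  hand=[5, 14, 22, 30, 34],
  travel=[
    [0, 0, 0.02],
    [0, 0, 0],
    [0, 0, 0],
    [0, 0, 0],
    [0, 0, 0],
  ],
  spin=[0, 0, 0, 0, 0],
)

```text
clock: 16.1
position: [0.5129, -0.0143, 0.1949]
tcp_rot: [[0.147, 0.989, 0.0], [0.989, -0.147, 0.0], [0.0, 0.0, -1.0]]
wrist_force: [-0.2, -0.5, 0.0]
grip_width: 0.402
finger_force: 0.0
```

Request:
apply_moves(
  hand=[36, 36, 36, 36, 36],
  travel=[
    [0, 0, -0.4],
    [0, 0, -0.8],
    [0, 0, -1],
    [0, -0.4, -1],
    [0, -0.4, -1],
  ],
  spin=[0, 0, 0, 0, 0],
)

```text
clock: 16.52
position: [0.4892, -0.0109, 0.322]
tcp_rot: [[0.148, 0.989, 0.0], [0.989, -0.148, 0.0], [0.0, 0.0, -1.0]]
wrist_force: [0.3, 0.3, 0.8]
grip_width: 0.418
finger_force: 0.0
```

```bash
python3 - <<'E'
from h import *
import pickle
s=wsnap(); t=bot.snapshot("top"); pickle.dump((t,s),open("t6.pkl","wb"))
st=bot.get_state(); q=np.array(st["position"]); print(q,st["tcp_rot"][:,1])
hsv=cv2.cvtColor(t["color"],cv2.COLOR_RGB2HSV); m=cv2.inRange(hsv,(105,120,60),(125,255,255)); m[:140]=0;m[175:]=0;m[:,:320]=0;m[:,:320]=0;m[:,385:]=0
r=cv2.minAreaRect(cv2.findNonZero(m)); print(r,onz(t,r[0],.222))
E
```

```text
[ 0.48924996 -0.01070803  0.32473029] [ 0.98907969 -0.14725109  0.00620313]
((352.78912353515625, 160.25738525390625), (43.17997741699219, 14.287102699279785), 10.713122367858887) [ 0.7079 -0.0431  0.222 ]
```

Request:
apply_moves(
  hand=[28, 28, 28, 28, 28],
  travel=[
    [0, 0, -1],
    [0, 0, -1],
    [0, 0, -1],
    [0, 0, -1],
    [0, 0.3, -1],
  ],
  spin=[0, 0, 0, 0, 0],
)

```text
clock: 17.03
position: [0.4968, -0.0119, 0.4713]
tcp_rot: [[0.147, 0.989, -0.002], [0.989, -0.147, 0.001], [0.0, -0.002, -1.0]]
wrist_force: [0.7, 0.1, -0.7]
grip_width: 0.33
finger_force: 0.0
```

Request:
apply_moves(
  hand=[28, 28, 28, 28, 28],
  travel=[
    [0, 0.8, -0.2],
    [0, 0.9, 0],
    [0, 1, 0],
    [0, 1, 0],
    [-0.05, 1, 0],
  ],
  spin=[0, 0, 0, 0, 0],
)

```text
clock: 17.45
position: [0.6387, -0.0345, 0.4757]
tcp_rot: [[0.147, 0.989, -0.001], [0.989, -0.147, 0.0], [0.0, -0.001, -1.0]]
wrist_force: [-0.5, -0.5, -0.2]
grip_width: 0.326
finger_force: 0.0
```

Request:
apply_moves(
  hand=[28, 28, 28, 28, 28],
  travel=[
    [0, 1, 0],
    [0, 1, 0],
    [0, 0.8, 0],
    [0, 0, 0],
    [0, 0, 0],
  ],
  spin=[0, 0, 0, 0, 0],
)

```text
clock: 17.87
position: [0.7214, -0.0471, 0.4744]
tcp_rot: [[0.148, 0.989, -0.002], [0.989, -0.148, 0.0], [0.0, -0.002, -1.0]]
wrist_force: [-0.2, 0.5, 0.3]
grip_width: 0.327
finger_force: 0.0
```

```bash
python3 - <<'E'
from h import *
import pickle
s=wsnap(); st=bot.get_state(); q=np.array(st["position"]); print(q,st["tcp_rot"][:,1]); pickle.dump(s,open("w7.pkl","wb"))
hsv=cv2.cvtColor(s["color"],cv2.COLOR_RGB2HSV); m=cv2.inRange(hsv,(105,120,40),(125,255,255)); m[:, :200]=0;m[:,400:]=0;m[290:]=0
m=cv2.morphologyEx(m,cv2.MORPH_OPEN,np.ones((3,3)))
for r in range(90,290,15):
    c=np.where(m[r])[0]
    if len(c): print(r,c.min(),c.max(),onz(s,((c.min()+c.max())/2,r),.224))
E
```

```text
[ 0.72041255 -0.04683915  0.47501422] [ 0.98905867 -0.14749857 -0.00266651]
150 254 289 [0.7215 0.0024 0.224 ]
165 268 288 [ 0.7242 -0.008   0.224 ]
180 268 288 [ 0.7227 -0.0181  0.224 ]
195 260 288 [ 0.7184 -0.0279  0.224 ]
210 249 287 [ 0.7127 -0.0378  0.224 ]
225 258 287 [ 0.7141 -0.0491  0.224 ]
240 267 287 [ 0.7155 -0.0606  0.224 ]
255 267 286 [ 0.7135 -0.0719  0.224 ]
270 254 286 [ 0.707  -0.0828  0.224 ]
285 269 284 [ 0.7099 -0.0954  0.224 ]
```

Request:
apply_moves(
  hand=[28, 28, 28, 28, 28],
  travel=[
    [0, -0.07, 0.6],
    [0, 0, 0.8],
    [0, 0, 0.8],
    [0, 0, 0.6],
    [0, 0, 0.3],
  ],
  spin=[0, 0, 0, 0, 0],
)

```text
clock: 18.33
position: [0.7162, -0.0461, 0.3809]
tcp_rot: [[0.147, 0.989, -0.005], [0.989, -0.147, 0.001], [0.0, -0.005, -1.0]]
wrist_force: [0.2, 1.0, -0.1]
grip_width: 0.325
finger_force: 0.0
```

Request:
apply_moves(
  hand=[24, 21, 20, 20],
  travel=[
    [0, 0, 0],
    [0, 0, 0],
    [0, 0, 0],
    [0, 0, 0],
  ],
  spin=[0, 0, 0, 0],
)

```text
clock: 18.67
position: [0.7188, -0.0465, 0.3857]
tcp_rot: [[0.147, 0.989, 0.003], [0.989, -0.147, -0.0], [0.0, 0.003, -1.0]]
wrist_force: [-0.4, 0.2, -0.1]
grip_width: 0.231
finger_force: 0.0
```

Request:
apply_moves(
  hand=[20, 20, 20, 20, 20],
  travel=[
    [0, -0.06, 0],
    [0, -0.06, 0],
    [0, -0.06, -0.02],
    [0, -0.06, -0.02],
    [0, -0.06, -0.02],
  ],
  spin=[0, 0, 0, 0, 0],
)

```text
clock: 19.08
position: [0.7093, -0.0452, 0.3858]
tcp_rot: [[0.147, 0.989, 0.0], [0.989, -0.147, 0.0], [0.0, 0.0, -1.0]]
wrist_force: [0.0, 0.3, 0.8]
grip_width: 0.235
finger_force: 0.2
```

Request:
apply_moves(
  hand=[20, 20, 20, 20, 20],
  travel=[
    [0, -0.06, -0.02],
    [0, -0.06, -0.02],
    [0, -0.06, -0.02],
    [0, -0.06, -0.02],
    [0, -0.06, -0.02],
  ],
  spin=[0, 0, 0, 0, 0],
)

```text
clock: 19.5
position: [0.7003, -0.0438, 0.3885]
tcp_rot: [[0.147, 0.989, -0.0], [0.989, -0.147, 0.0], [0.0, -0.0, -1.0]]
wrist_force: [-0.6, -0.9, -0.3]
grip_width: 0.233
finger_force: 0.1
```

Request:
apply_moves(
  hand=[20, 20, 20, 20, 20],
  travel=[
    [0, -0.06, -0.01],
    [0, -0.06, -0.01],
    [0, -0.06, -0.01],
    [0, -0.06, -0.01],
    [0, -0.06, -0.01],
  ],
  spin=[0, 0, 0, 0, 0],
)

```text
clock: 19.92
position: [0.6915, -0.0425, 0.39]
tcp_rot: [[0.148, 0.989, -0.0], [0.989, -0.148, 0.0], [0.0, -0.0, -1.0]]
wrist_force: [0.5, 0.4, 0.4]
grip_width: 0.236
finger_force: 0.0
```

Request:
apply_moves(
  hand=[20, 20, 20, 20, 20],
  travel=[
    [0, -0.08, -0.01],
    [0, -0.08, -0.01],
    [0, -0.08, -0.01],
    [0, -0.08, -0.01],
    [0, -0.08, -0.01],
  ],
  spin=[0, 0, 0, 0, 0],
)

```text
clock: 20.33
position: [0.6795, -0.0407, 0.3915]
tcp_rot: [[0.147, 0.989, -0.0], [0.989, -0.147, 0.0], [0.0, -0.0, -1.0]]
wrist_force: [-0.1, 0.5, 0.4]
grip_width: 0.235
finger_force: 0.1
```

Request:
apply_moves(
  hand=[20, 20, 20, 20, 20],
  travel=[
    [0, -0.08, 0],
    [0, -0.08, 0],
    [0, -0.08, 0],
    [0, -0.08, 0],
    [0, -0.08, 0],
  ],
  spin=[0, 0, 0, 0, 0],
)

```text
clock: 20.75
position: [0.6677, -0.0389, 0.3916]
tcp_rot: [[0.147, 0.989, -0.0], [0.989, -0.147, 0.0], [0.0, -0.0, -1.0]]
wrist_force: [-0.9, -0.0, 0.4]
grip_width: 0.236
finger_force: 0.2
```

Request:
apply_moves(
  hand=[20, 20, 20, 20, 20],
  travel=[
    [0, -0.06, 0],
    [0, -0.06, 0],
    [0, -0.06, 0],
    [0, -0.06, 0],
    [0, -0.06, 0],
  ],
  spin=[0, 0, 0, 0, 0],
)

```text
clock: 21.17
position: [0.6589, -0.0376, 0.3915]
tcp_rot: [[0.147, 0.989, -0.0], [0.989, -0.147, 0.0], [0.0, -0.0, -1.0]]
wrist_force: [-0.8, 0.4, 0.2]
grip_width: 0.234
finger_force: 0.3
```

Request:
apply_moves(
  hand=[20, 20, 20, 20, 20],
  travel=[
    [0, -0.06, 0],
    [0, -0.06, 0],
    [0, -0.06, 0],
    [0, -0.06, 0],
    [0, -0.06, 0],
  ],
  spin=[0, 0, 0, 0, 0],
)

```text
clock: 21.58
position: [0.6499, -0.0363, 0.3914]
tcp_rot: [[0.147, 0.989, -0.0], [0.989, -0.147, 0.0], [0.0, -0.0, -1.0]]
wrist_force: [-0.5, 0.6, -0.4]
grip_width: 0.234
finger_force: 0.3
```

Request:
apply_moves(
  hand=[20, 20, 20, 20, 20],
  travel=[
    [0, -0.05, 0],
    [0, -0.05, 0],
    [0, -0.05, 0],
    [0, -0.05, 0],
    [0, -0.05, 0],
  ],
  spin=[0, 0, 0, 0, 0],
)

```text
clock: 22.0
position: [0.6427, -0.0353, 0.3916]
tcp_rot: [[0.147, 0.989, 0.0], [0.989, -0.147, -0.0], [-0.0, 0.0, -1.0]]
wrist_force: [0.2, 0.7, 0.7]
grip_width: 0.234
finger_force: 0.1
```

Request:
apply_moves(
  hand=[20, 20, 20, 20, 20],
  travel=[
    [0, -0.05, 0],
    [0, -0.05, 0],
    [0, -0.05, 0],
    [0, -0.05, 0],
    [0, -0.05, 0],
  ],
  spin=[0, 0, 0, 0, 0],
)

```text
clock: 22.42
position: [0.6351, -0.0341, 0.3915]
tcp_rot: [[0.147, 0.989, -0.0], [0.989, -0.147, 0.0], [0.0, -0.0, -1.0]]
wrist_force: [0.4, 0.9, 0.0]
grip_width: 0.238
finger_force: 0.1
```

Request:
apply_moves(
  hand=[20, 20, 20, 20, 20],
  travel=[
    [0, -0.05, 0],
    [0, -0.05, 0],
    [0, -0.05, 0],
    [0, -0.04, 0],
    [0, -0.04, 0],
  ],
  spin=[0, 0, 0, 0, 0],
)

```text
clock: 22.83
position: [0.6283, -0.0331, 0.3915]
tcp_rot: [[0.147, 0.989, -0.0], [0.989, -0.147, 0.0], [0.0, -0.0, -1.0]]
wrist_force: [-0.4, -0.0, -0.3]
grip_width: 0.236
finger_force: 0.2
```

Request:
apply_moves(
  hand=[20, 20, 20, 20, 20],
  travel=[
    [0, -0.04, 0],
    [0, -0.04, 0],
    [0, -0.04, 0],
    [0, -0.04, 0],
    [0, -0.04, 0],
  ],
  spin=[0, 0, 0, 0, 0],
)

```text
clock: 23.25
position: [0.6224, -0.0322, 0.3915]
tcp_rot: [[0.147, 0.989, -0.0], [0.989, -0.147, 0.0], [0.0, -0.0, -1.0]]
wrist_force: [-1.2, -0.1, -0.6]
grip_width: 0.234
finger_force: 0.2
```

```bash
python3 - <<'E'
from h import *
s=wsnap(); st=bot.get_state(); print(st["position"])
hsv=cv2.cvtColor(s["color"],cv2.COLOR_RGB2HSV); m=cv2.inRange(hsv,(105,120,40),(125,255,255)); m[:, :200]=0;m[:,400:]=0
m=cv2.morphologyEx(m,cv2.MORPH_OPEN,np.ones((3,3)))
for r in range(150,340,20):
    c=np.where(m[r])[0]
    if len(c): print(r,c.min(),c.max())
E
```

```text
[ 0.62220453 -0.03216084  0.39149127]
150 264 290
170 257 299
190 259 296
210 259 295
230 259 295
250 258 301
270 258 294
290 258 293
310 259 292
330 259 291
```

Request:
apply_moves(
  hand=[20, 20, 20, 20, 20],
  travel=[
    [0, -0.035, 0],
    [0, -0.035, 0],
    [0, -0.035, 0],
    [0, -0.035, 0],
    [0, -0.035, 0],
  ],
  spin=[0, 0, 0, 0, 0],
)

```text
clock: 23.72
position: [0.6173, -0.0315, 0.3916]
tcp_rot: [[0.147, 0.989, 0.0], [0.989, -0.147, 0.0], [0.0, 0.0, -1.0]]
wrist_force: [0.3, 0.6, 0.2]
grip_width: 0.232
finger_force: 0.0
```

Request:
apply_moves(
  hand=[20, 20, 20, 20, 20],
  travel=[
    [0, -0.03, 0],
    [0, -0.03, 0],
    [0, -0.03, 0],
    [0, 0, 0],
    [0, 0, 0],
  ],
  spin=[0, 0, 0, 0, 0],
)

```text
clock: 24.13
position: [0.6147, -0.031, 0.3916]
tcp_rot: [[0.147, 0.989, 0.0], [0.989, -0.147, 0.0], [0.0, 0.0, -1.0]]
wrist_force: [1.0, 0.9, -0.8]
grip_width: 0.234
finger_force: 0.0
```

```bash
python3 - <<'E'
from h import *
s=wsnap(); st=bot.get_state(); print(st["position"],st["wrist_force"],st["finger_force"])
hsv=cv2.cvtColor(s["color"],cv2.COLOR_RGB2HSV); m=cv2.inRange(hsv,(105,120,40),(125,255,255)); m[:, :200]=0;m[:,400:]=0
m=cv2.morphologyEx(m,cv2.MORPH_OPEN,np.ones((3,3)))
for r in range(150,340,20):
    c=np.where(m[r])[0]
    if len(c): print(r,c.min(),c.max())
E
```

```text
[ 0.61469883 -0.03106046  0.39155632] [-0.46219012 -0.33847749 -0.28794543] 0.0
150 272 299
170 266 308
190 268 305
210 268 304
230 268 303
250 259 303
270 265 303
290 267 302
310 267 300
330 267 299
```

The bar now stands free of both fingers, so the container is down. I'll open and rise clear, then check.

Request:
apply_moves(
  hand=[24, 30, 34, 36, 36],
  travel=[
    [0, 0, 0],
    [0, 0, 0],
    [0, 0, -0.2],
    [0, 0, -0.8],
    [0, 0, -1],
  ],
  spin=[0, 0, 0, 0, 0],
)

```text
clock: 24.6
position: [0.6139, -0.0309, 0.4501]
tcp_rot: [[0.147, 0.989, -0.006], [0.989, -0.147, 0.001], [0.0, -0.006, -1.0]]
wrist_force: [-0.2, -0.0, 0.3]
grip_width: 0.423
finger_force: 0.0
```

Request:
apply_moves(
  hand=[36, 36, 36, 36, 36],
  travel=[
    [-0.5, 0, -1],
    [-1, 0, -1],
    [-1, 0, -0.5],
    [-1, 0, -0.5],
    [-1, 0, 0],
  ],
  spin=[0, 0, 0, 0, 0],
)

```text
clock: 25.02
position: [0.595, -0.1653, 0.5457]
tcp_rot: [[0.147, 0.989, 0.007], [0.989, -0.147, -0.003], [-0.002, 0.007, -1.0]]
wrist_force: [1.5, -0.3, 0.1]
grip_width: 0.419
finger_force: 0.0
```

Request:
apply_moves(
  hand=[36, 36, 36],
  travel=[
    [0, 0, 0],
    [0, 0, 0],
    [0, 0, 0],
  ],
  spin=[0, 0, 0],
)

```text
clock: 25.27
position: [0.5947, -0.1638, 0.5409]
tcp_rot: [[0.148, 0.989, -0.0], [0.989, -0.148, 0.001], [0.001, -0.001, -1.0]]
wrist_force: [0.6, 0.8, 0.2]
grip_width: 0.419
finger_force: 0.0
```

```bash
python3 - <<'E'
from h import *
import pickle
w=wsnap(); t=bot.snapshot("top"); s=bot.snapshot("scene"); pickle.dump((w,t,s),open("f.pkl","wb"))
print(bot.get_state()["position"])
a=cv2.resize(t["color"][150:290,270:410,::-1],(400,400),interpolation=cv2.INTER_CUBIC)
b=cv2.resize(w["color"][:,:,::-1],(400,300)); c=cv2.resize(s["color"][170:270,160:294,::-1],(400,300),interpolation=cv2.INTER_CUBIC)
b=np.vstack([b,c]); a=np.vstack([a,np.zeros((200,400,3),np.uint8)]); cv2.imwrite("pics/f.png",np.hstack([a,b]))
E
```

```text
[ 0.59496024 -0.16289085  0.54063853]
```

View pics/f.png

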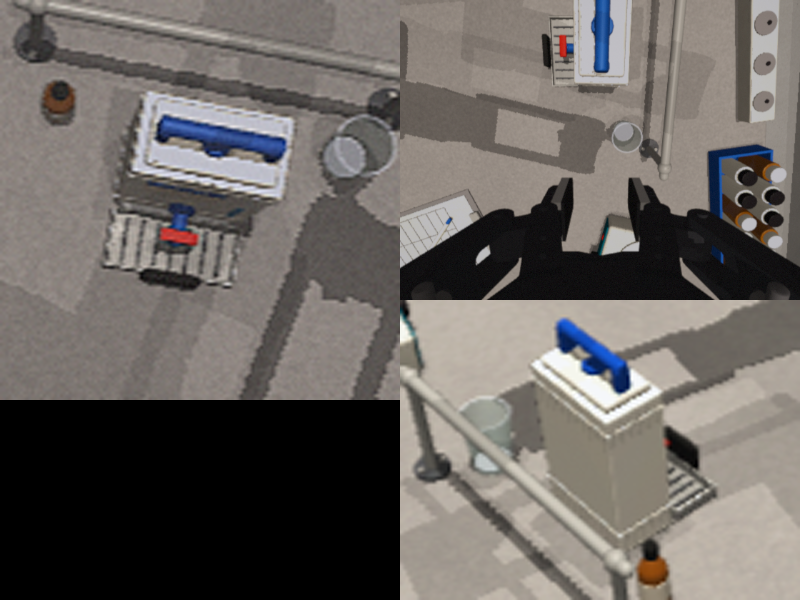

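The container stands upright with its front on the tongue. In the top half the tap is at (179,236) over the pan, whose front corners are (103,265) and (236,286). The neighbours are undisturbed. One quick numeric check follows.

```bash
python3 - <<'E'
from h import *
import pickle
w,t,s=pickle.load(open("f.pkl","rb"))
P=lambda u,v,z:onz(t,(u*.35+270,v*.35+150),z)[:2]
a,b=P(160,125,.235),P(284,150,.235); H=(a+b)/2; th=np.arctan2(-(a-b)[0],(a-b)[1]); print("handle",H,np.degrees(th))
S=[P(*c,.197) for c in((145,93),(294,117),(283,198),(133,174))]; C=np.mean(S,0); print("shoulder",C, [np.degrees(np.arctan2(-(p-q)[0],(p-q)[1])) for p,q in((S[0],S[1]),(S[3],S[2]))])
a,b=P(103,265,.016),P(236,286,.016); ph=np.arctan2(-(a-b)[0],(a-b)[1]); R=lambda q:np.array([[np.cos(q),-np.sin(q)],[np.sin(q),np.cos(q)]])
O=(a+b)/2+R(ph)@[.03,0]; print("pan",O,np.degrees(ph)); print("tray in container frame",R(th).T@(O-C))
W=lambda u,v,z:onz(w,(u*1.4,v*1.4),z)[:2]
print("block w",W(546,50,.046) if 0 else W(146,50,.046),"handle w",W(202,35,.235))
E
```

```text
handle [ 0.61335 -0.028  ] -10.289839717010478
shoulder [ 0.613625 -0.02815 ] [np.float64(-7.984665857244965), np.float64(-7.888617579365208)]
pan [ 0.54377832 -0.02027829] -7.716772689353099
tray in container frame [-0.07012942 -0.00473145]
block w [ 0.5145 -0.0154] handle w [ 0.6137 -0.0436]
```

```bash
python3 -c "
from rig import bot; print(bot.finish_job())"
```

```text
the job is handed in; nothing more can be done
None
```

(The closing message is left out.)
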